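Stand up the rinse basket and hang it on the drying hook

TASK

The little steel rinse basket has been left lying on its end on the jeweller's bench. Stand it upright on the bench and let go of it, then pick it up again and hang it by its handle on the hook of the drying stand, so that it hangs freely and upright. Do not disturb the bead bowls, the bead case or the note block.

Things in the scene. Friction and masses are not known exactly. Their poses are not given: they have to be found in the camera images.
- basket: Open-topped box of perforated steel with fixed handle and knob, about 0.25 kg, rigid. Origin: centre of its underside; z runs up through its mouth. Box 80 mm along x, 60 along y, 75 high; walls 3 mm. At the start it lies on its +x end wall: x axis straight down, z axis (mouth, handle) level and pointing away from the robot within 0.3 rad, origin 40 mm above the bench.
- basket_body (a point): Point on the basket: centre of the box near its closed bottom, x = 0, y = 0, z = 35 mm in the basket's frame. Around it the 60 mm width (along the basket's y) can be gripped from above while the basket lies. Axes as the basket's.
- basket_bar (a point): Middle of the handle's top bar, z = 135 mm in the basket's frame. The handle is an 8 mm brass bar arching over the mouth in the basket's xz plane: legs rise from the end walls (x = +-35 mm at the rim) and lean in to the straight top bar, parallel to x, from x = -25 to 25 mm. The window under the bar is 56 mm high down to the rim.
- basket_knob (a point): Middle of the wooden knob, z = 157 mm in the basket's frame: an upright cylinder 24 mm in diameter standing on the middle of the handle's bar, from z = 137 to 177 mm. Axes as the basket's.
- hook_stand: Drying stand, fixed to the bench. Dark wooden base 140 (x) by 120 (y) by 12 mm, origin at the centre of its underside. A brass post, 14 mm thick, top at z = 222 mm, stands at x = 50 mm and carries one hook of 10 mm round bar in the stand's plane y = 0, pointing along the stand's -x, towards the robot within 0.3 rad.
- hook_seat (a point): Top of the middle of the hook's valley: x = -12, y = 0, z = 190 mm in the stand's frame, axes as the stand's. The hook's bar centre runs from the post (x = 50, z = 205 mm) down to the level valley (x = -3 to -22, z = 185). A handle bar lying here, square to the hook, has its centre 4 mm above this point.
- hook_tip (a point): Free upturned end of the hook (bar centre): x = -44, y = 0, z = 210 mm in the stand's frame, rounded, its top at 215 mm. The handle's bar must pass over this tip to reach the valley. Axes as the stand's.
- bead_case: Bystander: clear divided case with beads, 170 (x) by 110 (y) by 35 mm high, fixed to the bench; origin at the centre of its underside.
- pink_bowl: Bystander: small terracotta bowl with blue beads, 86 mm across, 34 mm high, loose; origin at the centre of its underside.
- white_bowl: Bystander: small white bowl with green beads, 86 mm across, 34 mm high, loose; origin at the centre of its underside.
- note_block: Bystander: yellow and orange block of notes, 76 by 76 by 22 mm, loose; origin at the centre of its underside.
Mind the look-alikes: they are no part of the job. Several things have the shape of the basket; the one meant has the colours described above.

How it is judged:
By the outcome, as a careful person would: the job done as asked, in the order asked, and still so for the second after the job is handed in, with the robot touching nothing.
It also fails if it takes over 58 s, if anything falls off the work surface, if the arm or the gripper's body presses on something with over 40 N, if the wrist force passes 120 N, or if a joint passes its speed limit or range.

ROBOT

A 6-joint arm with a two-finger parallel gripper is mounted at the origin on the work surface. World frame = base frame: x ahead of the robot, y to its left, z up, the work surface at z = 0. Lengths are in m, angles in rad, forces in N, time in s.
With the tool pointing down it reaches from about 0.4 to 0.825 m from the base axis. Payload 7 kg.
Tool frame: the origin (TCP) lies on the centre line of the jaws, within the pads' length; the fingertips stand 22 mm ahead of it and the grasp point (between the pads) lies 3 mm ahead of it; z points along the fingers, y is the line along which they close (so a half turn about z gives the same grasp; the last joint's range is limited). The gripper opens to 88 mm and grips with 3 to 60 N. Pads are 19 mm wide; open, the fingers measure 130 mm over their backs; the gripper's body (78 mm by 193 mm) begins 47 mm behind the grasp point.
Start: joints at [1.564, 0.359, 0.012, 0, -1.224, -0.288], TCP at [0.196, 0.646, 0.249] pointing down, gripper open.
Joint ranges: [-3.07, 3.07], [-1.43, 2.12], [-1.02, 1.25], [-3.03, 1.67], [-3.05, -0], [-3.03, 3.03]. Speed limits (rad/s): [2.39, 2.39, 3.01, 3.14, 3.14, 3.14].

INTERFACE

Orientations are given as [roll, pitch, yaw] about the fixed x, y, z axes, in that order (R = Rz(yaw) Ry(pitch) Rx(roll)).
In Python, from station import arm gives the robot as it stands.
- The arm moves only by the tool arm_command, never from a script. Its argument "series" is one flat list of numbers, 7 for each row, row after row: the turn, a rotation vector about the tool's x, y, z each as a share of 90 degrees, from -1 to 1, then the shift along the tool's x, y, z each as a share of 0.1 m, from -1 to 1, then the opening, from 0 (shut) to 1 (fully open). A call has 1 to 8 rows; each row is the pose to reach, as a shift and turn from the pose commanded when the call began, along the tool's axes at that moment; what a row does not reach only later rows make up. A row lasts 1/8 s, in which the tool goes at most 62.5 mm and 10.7 degrees, less where a joint would pass 70% of its speed; a pose out of reach is approached as far as the arm can. A call with a number of a shift or a turn outside -1 to 1 is refused whole. A call with a gripper value outside its range is refused whole. The fingers move at their own pace and stop on an object; "force" is the grip in N (left out, the last holds). Time passes only in rows, so rows that repeat a pose let the fingers close. It gives the time, the measured TCP pose, the force, the opening and the grip force at its end, in the units of the state.
- arm.get_state(): the state, without advancing time (a new reading comes with each control period).
- arm.grab_frame(name): name is "scene" or "top" or "wrist"; returns the picture (480x640x3 uint8, blue, green, red); there is no depth.
- arm.camera_model(name): a dict with "fovy" (degrees; the focal length in pixels is half the picture's height over the tangent of half this angle, whatever the lens; pixels are square), "cx", "cy" (the principal point, pixels), "pose" (4x4, takes a point from camera to world coordinates). Camera axes: x right, y down, z forward; pixel columns grow to the right and rows downward; lengths in m; the calibration is good to about 2 mm. The wrist camera is an equidistant fisheye: a pixel r from the principal point sees the ray r / f radians off the axis. A picture is of the moment at which its call begins: read the wrist's pose just before it. camera_model takes no time and is no camera call; for the wrist camera it gives the pose at the moment of the call.
- arm.job_done(): hands the job in; it is judged then, once.
The state is a dict: "t": time; "q": joint angles; "qd": joint speeds; "joint_efforts": joint torques, N m; "eef_pos": TCP position; "ee_rot": TCP orientation; "force": force on the tool from outside, world axes, zero at the start; "moment": the same for the moment, N m; "width": finger opening in m; "gripper_force": force on a finger pad.
Only numpy, scipy, OpenCV 4.12 (cv2) and the standard library are available. Lean on these libraries where they do the work, as an engineer would, in place of code of your own. Each camera call takes 0.05 s, during which the arm holds its last target. There are 200 camera calls.

## Working session

There is one attempt and no reset: what is moved stays moved. The work goes in short steps, Python scripts to look and compute and a tool call to move; the robot and the scene stay as the last step left them, time stands still between calls to the robot, and variables do not carry over. Pictures are saved under pics/ and viewed, at most 14 in all, crops included, and the job is handed in when it is done.

Besides the shell and the picture viewer there is one more tool, called as a command line: name --argument value ..., lists and objects as JSON in quotes. arm_command: Moves the arm, as the interface text tells. Its arguments: {"type":"object","properties":{"series":{"type":"array"},"force":{"type":"number"}},"required":["series"]}

```bash
mkdir -p pics; ls; python3 - <<'E'
from station import arm
import cv2,numpy as np
for n in("scene","top"):
    cv2.imwrite(f"pics/{n}0.png",arm.grab_frame(n))
    m=arm.camera_model(n);print(n,m["fovy"],m["cx"],m["cy"],np.round(m["pose"],3).tolist())
s=arm.get_state();print(s)
E
```

```text
pics
scene 47.00081712086363 322.38213289298386 249.52638587803287 [[0.377, 0.695, -0.613, 1.159], [0.926, -0.293, 0.237, -0.27], [-0.015, -0.657, -0.754, 1.026], [0.0, 0.0, 0.0, 1.0]]
top 48.29046397342363 313.1507235339247 233.03237613302952 [[-0.016, -0.988, 0.151, 0.296], [-1.0, 0.018, 0.01, 0.006], [-0.013, -0.151, -0.988, 1.268], [0.0, 0.0, 0.0, 1.0]]
{'t': 0.1, 'q': array([ 1.56410183e+00,  3.59327421e-01,  1.11813688e-02, -3.14353179e-04,
       -1.22407915e+00, -2.88058805e-01]), 'qd': array([ 0.00087641, -0.00121705,  0.0033426 ,  0.00035518,  0.00120047,
        0.00170738]), 'joint_efforts': array([-2.30721467e-03, -5.84159195e+01,  2.93751526e+01,  7.01553226e+00,
        1.01396267e-02, -4.86639669e-05]), 'eef_pos': array([0.19602045, 0.64550952, 0.24772087]), 'ee_rot': array([ 3.14013869e+00, -1.22616070e-04, -2.94860248e-01]), 'force': array([-0.6092065 ,  0.43993644,  0.16037348]), 'moment': array([ 0.00190618, -0.02864819,  0.03414453]), 'gripper_force': 0.0, 'width': 0.0873772392139505}
```

View pics/scene0.png

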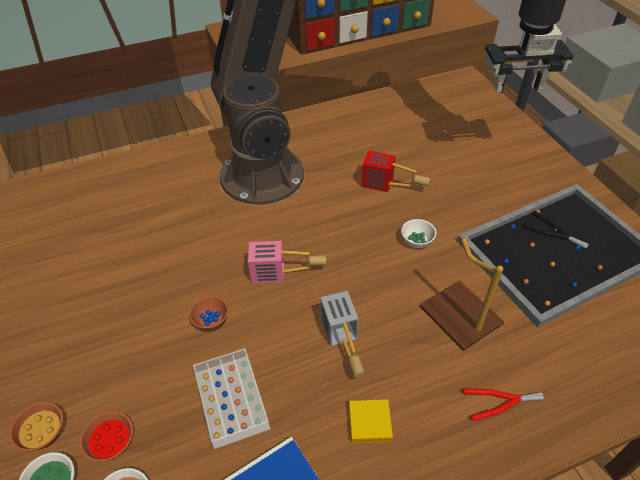

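View pics/top0.png

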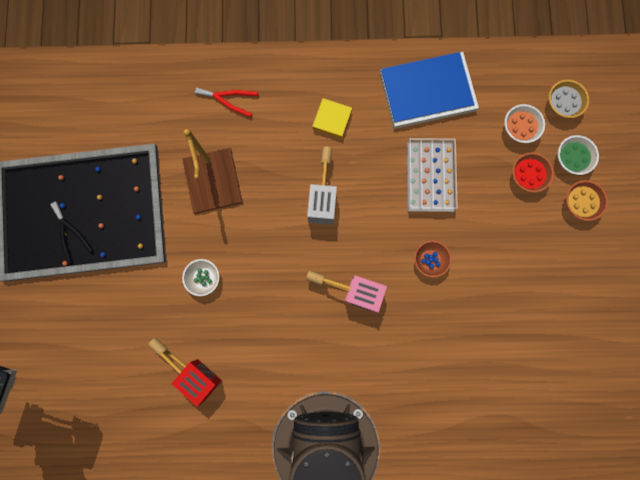

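The steel basket is at about (322,203) in the top view with its knob at (326,155), and at (340,318) in the scene view. The stand's post and hook are at about (190,150) in the top view and (490,280) in the scene view. I'll enlarge both.

```bash
cat > h.py <<'E'
import numpy as np,cv2
from scipy.spatial.transform import Rotation as R
from station import arm
def ray(m,u,v,fish=False):
    f=240/np.tan(np.radians(m["fovy"])/2);a=np.array([u-m["cx"],v-m["cy"]])/f
    if fish:
        r=np.hypot(*a);d=np.r_[a/max(r,1e-9)*np.sin(r),np.cos(r)]
    else: d=np.r_[a,1.]
    P=np.array(m["pose"]);d=P[:3,:3]@d;return P[:3,3],d/np.linalg.norm(d)
def plane(m,u,v,z,fish=False):
    o,d=ray(m,u,v,fish);return o+d*(z-o[2])/d[2]
def tri(*rays):
    A=sum(np.eye(3)-np.outer(d,d) for o,d in rays);b=sum((np.eye(3)-np.outer(d,d))@o for o,d in rays)
    p=np.linalg.solve(A,b);return p,[round(1e3*np.linalg.norm(np.cross(p-o,d)),1) for o,d in rays]
def proj(m,p,fish=False):
    P=np.array(m["pose"]);c=P[:3,:3].T@(np.array(p)-P[:3,3]);f=240/np.tan(np.radians(m["fovy"])/2)
    n=np.hypot(c[0],c[1]);k=np.arctan2(n,c[2])/n if fish else 1/c[2]
    return np.array([m["cx"]+f*c[0]*k,m["cy"]+f*c[1]*k])
E
python3 - <<'E'
import cv2,numpy as np
s=cv2.imread("pics/scene0.png");t=cv2.imread("pics/top0.png")
def c(i,x,y,w,h,k):return cv2.resize(i[y:y+h,x:x+w],None,fx=k,fy=k,interpolation=cv2.INTER_CUBIC)
a=c(t,170,120,100,75,4);b=c(t,290,140,100,75,4);d=c(s,410,230,100,75*4//3+0,4)[:300*4//3];e=c(s,310,285,100,100,4)
a=np.hstack([a,b]);d=np.hstack([d,e])
o=np.vstack([cv2.resize(a,(600,225)),cv2.resize(d,(600,300))]) 
cv2.imwrite("pics/crop1.png",np.vstack([a[:],d])[:,:] if False else np.vstack([cv2.resize(a,(750,281)),cv2.resize(d[:,:],(636,318))[:, :636] if False else cv2.copyMakeBorder(cv2.resize(d,(636,318)),0,0,0,114,0)]))
E
```

```text
(no output)
```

View pics/crop1.png

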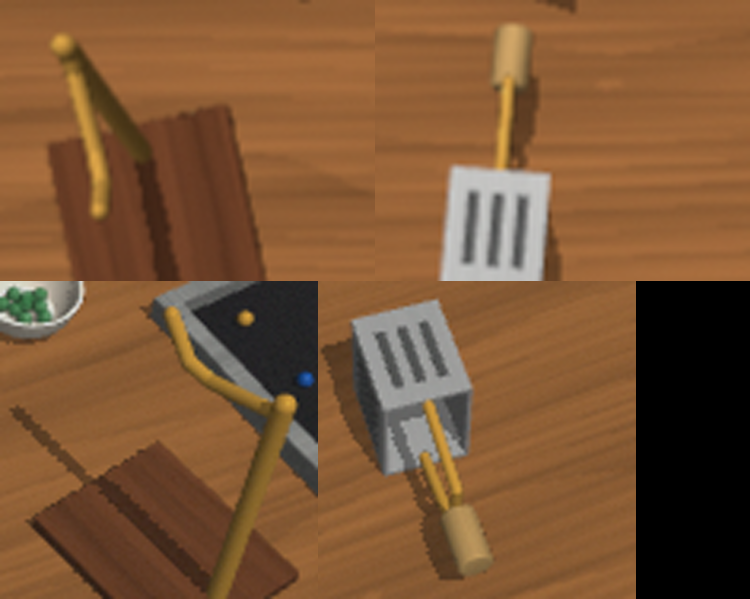

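The crops show the hook tip at top (196.4,176.3) and scene (464,240), the post top at (186.5,132) and (500,268.7), and the knob middle at (326.3,155.2) and (357,366). Next I triangulate these and fit the basket's top face.

```bash
python3 - <<'E'
from h import *
T=arm.camera_model("top");S=arm.camera_model("scene")
np.set_printoptions(precision=4,suppress=True)
for n,a,b in(("tip",(196.4,176),(464.1,240.1)),("post",(186.5,132),(499.9,268.7)),("knob",(326.3,155.2),(356.9,366.1)),("rimL",(310.5,184.5),(358.8-0.5,0)) ):
    if n!="rimL":print(n,*tri(ray(T,*a),ray(S,*b)))
t=cv2.imread("pics/top0.png");hsv=cv2.cvtColor(t,cv2.COLOR_BGR2HSV)
m=((hsv[...,1]<60)&(hsv[...,2]>110)).astype(np.uint8);w=np.zeros_like(m);w[175:235,295:350]=1;m=cv2.morphologyEx(m*w,cv2.MORPH_CLOSE,np.ones((7,7)))
c=max(cv2.findContours(m,0,2)[0],key=cv2.contourArea);print(cv2.minAreaRect(c))
ap=cv2.approxPolyDP(c,4,True)[:,0];print(ap.tolist())
for p in ap:print(plane(T,*p,0.08))
# steel face in scene
s=cv2.imread("pics/scene0.png")
# stand base corners dark brown, top
m=((t.astype(int).sum(2)<190)&(hsv[...,0]<12)).astype(np.uint8);
for n,(u,v) in dict(TL=(183.3,158.3),TR=(231,148.5)).items():print(n,plane(T,u,v,.012))
for n,(u,v) in dict(a=(242,204),b=(194.5,213.5)).items():print(n,plane(T,u,v,.012))
# scene: top face corners of the box
for p in((321,297.6),(347.3,291),(357.4,316.6),(330.5,325)):print("sc",plane(S,*p,.08))
for n,p in dict(pink=(433,260),white=(201,278),note=(332,118)).items():print(n,plane(T,*p,.02))
E
```

```text
tip [0.5807 0.2542 0.2091] [np.float64(0.9), np.float64(0.9)]
post [0.6728 0.2747 0.214 ] [np.float64(0.5), np.float64(0.5)]
knob [ 0.6704 -0.0143  0.0412] [np.float64(1.1), np.float64(1.1)]
((321.7131652832031, 201.15573120117188), (26.979652404785156, 33.3171501159668), 5.19442892074585)
[[311, 184], [307, 215], [333, 218], [336, 187]]
[0.5911 0.0215 0.08  ]
[0.5195 0.0316 0.08  ]
[ 0.5116 -0.0269  0.08  ]
[ 0.583  -0.0353  0.08  ]
TL [0.6781 0.332  0.012 ]
TR [0.7005 0.2159 0.012 ]
a [0.562  0.1885 0.012 ]
b [0.5409 0.3023 0.012 ]
sc [ 0.5131 -0.026   0.08  ]
sc [0.5188 0.0322 0.08  ]
sc [0.5867 0.0249 0.08  ]
sc [ 0.5842 -0.034   0.08  ]
pink [ 0.4186 -0.2596  0.02  ]
white [0.3858 0.2825 0.02  ]
note [ 0.77   -0.0315  0.02  ]
```

```bash
cat >> h.py <<'E'
def ori(phi,g):
    A=np.array([np.cos(phi),np.sin(phi),0]);y=np.array([np.sin(phi),-np.cos(phi),0]);z=np.array([0,0,-1.])*np.cos(g)-A*np.sin(g)
    return np.c_[np.cross(y,z),y,z]
def now():
    s=arm.get_state();return s,np.array(s["eef_pos"]),R.from_euler("xyz",s["ee_rot"]).as_matrix()
def go(p,M,p0,M0):
    print("turn",np.round(R.from_matrix(M0.T@M).as_rotvec()/(np.pi/2),3),"shift",np.round(M0.T@(p-p0)/.1,3))
E
python3 - <<'E'
from h import *
s,p,M=now()
phi=-.115;g=np.radians(20);N=ori(phi,g)
G=np.array([.514,.0025,.055])+.038*np.array([np.cos(phi),np.sin(phi),0]);tcp=G-.003*N[:,2]
pre=tcp-.12*N[:,2];print(tcp,pre,R.from_matrix(N).as_euler("xyz"))
go(pre,N,p,M); d=N.T@(pre-p)/.1;print("in new frame",d)
E
```

```text
[ 0.55276828 -0.00197811  0.05781908] [ 0.59353961 -0.00668759  0.17058219] [ 3.14159265  0.34906585 -0.115     ]
turn [-0.019 -0.222 -0.113] shift [5.699 5.084 0.779]
in new frame [ 4.67785658  6.02275202 -0.88170785]
```

arm_command --series '[0,0,0,0.5,0.45,0,1,0,0,0,1,0.9,0,1,0,0,0,1,0.9,0,1]'

```text
t: 0.48
eef_pos: [0.267, 0.5276, 0.2488]
ee_rot: [3.141, 0.0, -0.297]
force: [0.0, 0.6, 1.3]
width: 0.0878
gripper_force: 0.0
```

arm_command --series '[0,0,0,0.5,0.45,0,1,0,0,0,1,0.9,0,1,0,0,0,1,0.9,0,1]'

```text
t: 0.85
eef_pos: [0.3362, 0.413, 0.2487]
ee_rot: [3.141, 0.0, -0.297]
force: [0.3, 0.5, 0.6]
width: 0.0877
gripper_force: 0.0
```

arm_command --series '[0,0,0,0.5,0.45,0,1,0,0,0,1,0.9,0,1,0,0,0,1,0.9,0,1]'

```text
t: 1.23
eef_pos: [0.4057, 0.2984, 0.2485]
ee_rot: [3.141, 0.0, -0.297]
force: [0.5, 0.5, 0.3]
width: 0.0875
gripper_force: 0.0
```

arm_command --series '[0,0,0,0.5,0.45,0,1,0,0,0,1,0.9,0,1,0,0,0,1,0.9,0,1]'

```text
t: 1.6
eef_pos: [0.4755, 0.1836, 0.2483]
ee_rot: [3.141, 0.0, -0.298]
force: [-0.5, 0.4, 0.1]
width: 0.0878
gripper_force: 0.0
```

arm_command --series '[0,0,0,0.5,0.45,0,1,0,0,0,1,0.9,0,1,0,0,0,1,0.9,0,1]'

```text
t: 1.98
eef_pos: [0.5453, 0.0686, 0.248]
ee_rot: [3.141, 0.0, -0.297]
force: [-0.3, -0.3, -0.5]
width: 0.0876
gripper_force: 0.0
```

arm_command --series '[-0.019,-0.222,-0.113,0.68,0.58,0.77,1,-0.019,-0.222,-0.113,0.68,0.58,0.77,1,-0.019,-0.222,-0.113,0.68,0.58,0.77,1,-0.019,-0.222,-0.113,0.68,0.58,0.77,1]'

```text
t: 2.48
eef_pos: [0.5926, -0.0044, 0.1694]
ee_rot: [3.141, 0.352, -0.116]
force: [-0.5, 0.6, 1.3]
width: 0.088
gripper_force: 0.0
```

```bash
python3 - <<'E'
from h import *
phi=-.115;g=np.radians(20);N=ori(phi,g);tcp=np.array([.5528,-.0020,.0578])
s,p,M=now();m=arm.camera_model("wrist");f=arm.grab_frame("wrist");print(p,s["ee_rot"],s["q"].round(2))
A=N[:,0]*0+np.array([np.cos(phi),np.sin(phi),0]);Y=np.array([-np.sin(phi),np.cos(phi),0]);O=np.array([.514,.0025,.0])
for z,y,h in((0,.03,.08),(0,-.03,.08),(.075,.03,.08),(.075,-.03,.08),(.157,0,.04)):
    u=proj(m,O+z*A+y*Y+[0,0,h],True);cv2.drawMarker(f,tuple(int(i) for i in u),(0,0,255),0,12,1);print(u.round())
cv2.imwrite("pics/w1.png",f);go(tcp,N,p,M)
E
```

```text
[ 0.59255137 -0.00442719  0.16936722] [ 3.14101024  0.35214356 -0.11591246] [ 0.24  0.49  0.03 -0.12 -1.45  1.25]
[273. 297.]
[355. 297.]
[265. 207.]
[364. 207.]
[315.  61.]
turn [ 0.     0.002 -0.001] shift [0.012 0.021 1.184]
```

View pics/w1.png

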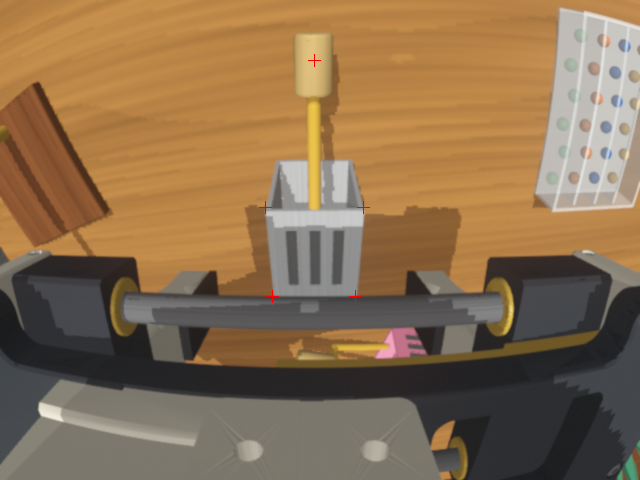

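The reprojected corners and knob at (315,61) agree with the wrist view, so I descend and grip.

arm_command --series '[0,0,0,0,0.02,0.5,1,0,0,0,0.01,0.02,0.98,1,0,0,0,0.01,0.02,0.98,1]' --force 30

```text
t: 2.9
eef_pos: [0.5577, -0.0019, 0.0817]
ee_rot: [-3.139, 0.347, -0.113]
force: [1.1, 0.1, -0.0]
width: 0.0875
gripper_force: 0.0
```

arm_command --series '[0,0,0,0,0,0.2,1,0,0,0,0,0,0.2,1,0,0,0,0,0,0.2,0,0,0,0,0,0,0.2,0,0,0,0,0,0,0.2,0,0,0,0,0,0,0.2,0,0,0,0,0,0,0.2,0]' --force 30

```text
t: 3.78
eef_pos: [0.553, -0.0025, 0.0608]
ee_rot: [-3.14, 0.349, -0.115]
force: [0.6, 0.7, 5.2]
width: 0.0598
gripper_force: 29.9
```

arm_command --series '[0,0,0,-0.17,0,-0.47,0,0,0,0,-0.34,0,-0.94,0,0,0,0,-0.34,0,-0.94,0]'

```text
t: 4.15
eef_pos: [0.555, -0.0026, 0.1637]
ee_rot: [-3.138, 0.343, -0.114]
force: [0.3, -0.5, -2.9]
width: 0.06
gripper_force: 29.9
```

```bash
cat >> h.py <<'E'
# wrist orientation model, fitted signs: pitch = q2-q3
def fk(q,s4,s6,C):
    return (R.from_euler("z",q[0])*R.from_euler("y",q[1]-q[2])*R.from_euler("x",s4*q[3])*R.from_euler("y",-q[4])*R.from_euler("x",s6*q[5])).as_matrix()@C
E
python3 - <<'E'
from h import *
np.set_printoptions(precision=3,suppress=True)
s,p,M=now();print(s["q"],p,s["ee_rot"],s["force"])
q0=[1.564,.3593,.0112,0,-1.2241,-.288];M0=R.from_euler("xyz",[3.1401,0,-.2949]).as_matrix()
qw=[.24,.49,.03,-.12,-1.45,1.25];Mw=R.from_euler("xyz",[3.141,.352,-.116]).as_matrix()
for s4 in(1,-1):
  for s6 in(1,-1):
    C=fk(q0,s4,s6,np.eye(3)).T@M0
    e=[np.degrees(R.from_matrix(fk(q,s4,s6,C).T@m).magnitude()) for q,m in((qw,Mw),(s["q"],M))]
    print(s4,s6,e)
    if max(e)>5: continue
    for A in(90,-90,60,-60,-110,110):
      for q1 in(0,.4):
        for b in(.3,.6,.9):
          F=R.from_euler("y",90,degrees=True).as_matrix()
          # final tool: x_t up-ish, z_t toward A, 20deg down
          a=np.radians(A);g=np.radians(20);h=np.array([np.cos(a),np.sin(a),0]);u=np.array([0,0,1.])
          z=h*np.cos(g)-u*np.sin(g);x=u*np.cos(g)+h*np.sin(g);T=np.c_[x,np.cross(z,x),z]
          W=(R.from_euler("z",q1)*R.from_euler("y",b)).as_matrix().T@T@C.T
          e=R.from_matrix(W).as_euler("XYX")   # s4q4, -q5, s6q6 with middle in 0..pi
          print(A,q1,b,"q4 %.2f q5 %.2f q6 %.2f"%(s4*e[0],-e[1],s6*e[2]))
E
```

```text
[ 0.26   0.433 -0.071 -0.129 -1.387  1.24 ] [ 0.555 -0.003  0.164] [-3.138  0.343 -0.114] [ 0.306 -0.464 -2.946]
1 1 [np.float64(174.59184569561276), np.float64(172.42276206292595)]
1 -1 [np.float64(13.80414100253963), np.float64(14.732995393759658)]
-1 1 [np.float64(176.26559990811222), np.float64(175.0736307054387)]
-1 -1 [np.float64(0.4020188979574393), np.float64(0.025060830787375792)]
90 0 0.3 q4 -1.24 q5 -1.47 q6 -2.86
90 0 0.6 q4 -1.28 q5 -1.38 q6 -2.57
90 0 0.9 q4 -1.35 q5 -1.30 q6 -2.27
90 0.4 0.3 q4 -1.32 q5 -1.10 q6 -2.97
90 0.4 0.6 q4 -1.48 q5 -1.05 q6 -2.64
90 0.4 0.9 q4 -1.66 q5 -1.05 q6 -2.29
-90 0 0.3 q4 1.24 q5 -1.47 q6 -0.28
-90 0 0.6 q4 1.28 q5 -1.38 q6 -0.57
-90 0 0.9 q4 1.35 q5 -1.30 q6 -0.87
-90 0.4 0.3 q4 1.11 q5 -1.82 q6 -0.43
-90 0.4 0.6 q4 1.06 q5 -1.68 q6 -0.70
-90 0.4 0.9 q4 1.05 q5 -1.53 q6 -0.96
60 0 0.3 q4 -1.34 q5 -0.99 q6 -3.00
60 0 0.6 q4 -1.55 q5 -0.95 q6 -2.64
60 0 0.9 q4 -1.76 q5 -0.98 q6 -2.28
60 0.4 0.3 q4 -1.39 q5 -0.61 q6 -3.11
60 0.4 0.6 q4 -1.82 q5 -0.62 q6 -2.59
60 0.4 0.9 q4 -2.16 q5 -0.75 q6 -2.16
-60 0 0.3 q4 1.34 q5 -0.99 q6 -0.14
-60 0 0.6 q4 1.55 q5 -0.95 q6 -0.50
-60 0 0.9 q4 1.76 q5 -0.98 q6 -0.86
-60 0.4 0.3 q4 1.27 q5 -1.36 q6 -0.25
-60 0.4 0.6 q4 1.34 q5 -1.28 q6 -0.54
-60 0.4 0.9 q4 1.44 q5 -1.22 q6 -0.86
-110 0 0.3 q4 1.13 q5 -1.78 q6 -0.41
-110 0 0.6 q4 1.09 q5 -1.64 q6 -0.68
-110 0 0.9 q4 1.09 q5 -1.50 q6 -0.95
-110 0.4 0.3 q4 0.93 q5 -2.11 q6 -0.62
-110 0.4 0.6 q4 0.82 q5 -1.91 q6 -0.87
-110 0.4 0.9 q4 0.77 q5 -1.70 q6 -1.09
110 0 0.3 q4 -1.13 q5 -1.78 q6 -2.73
110 0 0.6 q4 -1.09 q5 -1.64 q6 -2.46
110 0 0.9 q4 -1.09 q5 -1.50 q6 -2.20
110 0.4 0.3 q4 -1.25 q5 -1.42 q6 -2.87
110 0.4 0.6 q4 -1.31 q5 -1.34 q6 -2.58
110 0.4 0.9 q4 -1.39 q5 -1.27 q6 -2.28
```

```bash
cat >> h.py <<'E'
phi0=-.115;A0=np.array([np.cos(phi0),np.sin(phi0),0]);U=np.array([0,0,1.])
E
python3 - <<'E'
from h import *
np.set_printoptions(precision=3,suppress=True)
s,p,M=now()
# basket in tool, from grasp-time pose (basket frame: x down, z A0)
Mg=R.from_euler("xyz",[-3.14,.349,-.115]).as_matrix();pg=np.array([.553,-.0025,.0608])
B=np.c_[-U,np.cross(A0,-U),A0];o=np.array([.514,.0025,.04]);
Rbt=B.T@Mg;tb=B.T@(pg-o);print("tcp in basket",tb);np.savez("grasp.npz",Rbt=Rbt,tb=tb)
a=np.radians(-85);h=np.array([np.cos(a),np.sin(a),0])
P1=np.array([.58,-.05,.17]);M1=R.from_euler("z",a-phi0).as_matrix()@M
go(P1,M1,p,M)
Bf=np.c_[h,np.cross(U,h),U];Mf=Bf@Rbt;pf=lambda z:np.array([.58,-.09,z])+Bf@tb
print(pf(.01),R.from_matrix(Mf).as_euler("xyz"));go(pf(.06),Mf,P1,M1);print("down .06 in tool",Mf.T@np.array([0,0,-.6]))
E
```

```text
tcp in basket [-0.021 -0.     0.039]
turn [0.293 0.003 0.821] shift [ 0.264  0.442 -0.162]
[ 0.578 -0.069  0.049] [-3.14  -1.222 -1.484]
turn [-0.001  0.996 -0.002] shift [0.417 0.042 0.602]
down .06 in tool [-0.564  0.     0.205]
```

arm_command --series '[0.146,0,0.41,0.13,0.22,-0.08,0,0.293,0,0.82,0.26,0.44,-0.16,0,0.293,0,0.82,0.26,0.44,-0.16,0,0.293,0,0.82,0.26,0.44,-0.16,0,0.293,0,0.82,0.26,0.44,-0.16,0,0.293,0,0.82,0.26,0.44,-0.16,0,0.293,0,0.82,0.26,0.44,-0.16,0,0.293,0,0.82,0.26,0.44,-0.16,0]'

```text
t: 5.15
eef_pos: [0.5761, -0.0502, 0.1649]
ee_rot: [3.133, 0.347, -1.492]
force: [0.5, -0.4, -1.6]
width: 0.0599
gripper_force: 29.9
```

arm_command --series '[0,0.12,0,0,0,-0.1,0,0,0.24,0,0,0,-0.1,0,0,0.36,0,0,0,0,0,0,0.48,0,0.1,0,0.1,0,0,0.6,0,0.2,0,0.3,0,0,0.6,0,0.2,0,0.3,0]'

```text
t: 5.9
eef_pos: [0.5754, -0.0582, 0.1271]
ee_rot: [3.124, -0.601, -1.47]
force: [-0.3, -0.5, -2.4]
width: 0.0597
gripper_force: 29.9
```

```bash
python3 - <<'E'
from h import *
np.set_printoptions(precision=3,suppress=True)
s,p,M=now();G=np.load("grasp.npz")
print(s["q"],p);B=M@G["Rbt"].T;print("basket z",B[:,2],"o",p-B@G["tb"])
a=np.radians(-85);h=np.array([np.cos(a),np.sin(a),0]);Bf=np.c_[h,np.cross(U,h),U];Mf=Bf@G["Rbt"];pf=np.array([.58,-.09,.04])+Bf@G["tb"]
go(pf,Mf,p,M)
cv2.imwrite("pics/s2.png",arm.grab_frame("scene"))
E
```

```text
[ 0.508  0.375 -0.665  0.687 -0.941 -0.941] [ 0.575 -0.058  0.127]
basket z [ 0.065 -0.578  0.814] o [ 0.575 -0.052  0.083]
turn [0.005 0.395 0.009] shift [-0.177 -0.02   0.458]
```

View pics/s2.png

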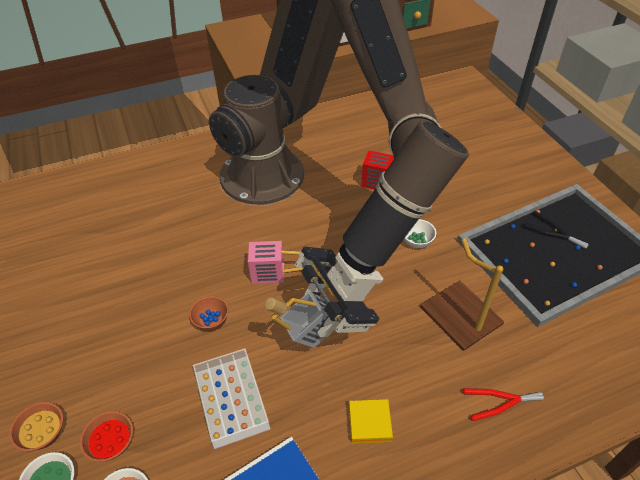

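The scene view shows the basket held near (300,315), half tipped. The long wrist link, ending at (440,140), would come near the hook if tipped along -85°, so I change the heading to -65°.

```bash
cat > tgt.py <<'E'
from h import *
np.set_printoptions(precision=3,suppress=True)
s,p,M=now();G=np.load("grasp.npz")
a=np.radians(-65);h=np.array([np.cos(a),np.sin(a),0]);Bf=np.c_[h,np.cross(U,h),U];Mf=Bf@G["Rbt"]
B=M@G["Rbt"].T;print(s["q"],p,s["force"],"basket z",B[:,2],"o",p-B@G["tb"])
for z in(.08,.04,.0):
    go(np.array([.60,-.10,z])+Bf@G["tb"],Mf,p,M)
E
python3 tgt.py
```

```text
[ 0.506  0.373 -0.661  0.684 -0.941 -0.937] [ 0.576 -0.058  0.128] [-0.331  0.263 -1.936] basket z [ 0.063 -0.581  0.812] o [ 0.576 -0.052  0.084]
turn [ 0.183  0.394 -0.132] shift [ 0.149 -0.126  0.211]
turn [ 0.183  0.394 -0.132] shift [-0.076 -0.131  0.541]
turn [ 0.183  0.394 -0.132] shift [-0.301 -0.136  0.872]
```

arm_command --series '[0.09,0.2,-0.066,0.15,-0.12,0.1,0,0.183,0.394,-0.132,0.15,-0.126,0.21,0,0.183,0.394,-0.132,0.15,-0.126,0.21,0,0.183,0.394,-0.132,0.15,-0.126,0.21,0,0.183,0.394,-0.132,0.15,-0.126,0.21,0,0.183,0.394,-0.132,0.15,-0.126,0.21,0]'

```text
t: 6.7
eef_pos: [0.5968, -0.0805, 0.123]
ee_rot: [-3.126, -1.219, -1.159]
force: [-0.4, -0.2, -2.3]
width: 0.0603
gripper_force: 29.9
```

```bash
python3 tgt.py; python3 -c "
from h import *
cv2.imwrite('pics/s3.png',arm.grab_frame('scene'))"
```

```text
[ 0.469  0.557 -1.014  1.531 -1.219 -1.577] [ 0.597 -0.081  0.123] [-0.43 -0.15 -2.29] basket z [-0.003 -0.005  1.   ] o [ 0.606 -0.099  0.084]
turn [ 0.005  0.002 -0.005] shift [-0.04   0.058 -0.004]
turn [ 0.005  0.002 -0.005] shift [-0.416  0.061  0.134]
turn [ 0.005  0.002 -0.005] shift [-0.791  0.063  0.272]
```

View pics/s3.png

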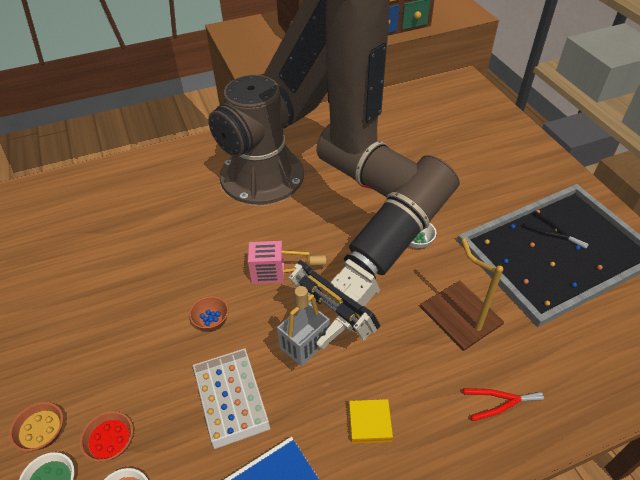

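arm_command --series '[0.052,0,-0.019,0,-0.13,0.06,0,0.052,0,-0.019,-0.23,-0.13,0.15,0,0.052,0,-0.019,-0.47,-0.13,0.23,0,0.052,0,-0.019,-0.47,-0.13,0.23,0,0.052,0,-0.019,-0.47,-0.13,0.23,0]'

```text
t: 7.38
eef_pos: [0.614, -0.0649, 0.0762]
ee_rot: [3.134, -1.224, -1.071]
force: [-0.9, 0.1, -1.8]
width: 0.0598
gripper_force: 29.9
```

```bash
sed -i 's/radians(-65)/radians(-60)/;s/\[.60,-.10,z\]/[.621,-.10,z]/' tgt.py; python3 tgt.py
```

```text
[ 0.432  0.652 -1.016  1.665 -1.231 -1.67 ] [ 0.614 -0.065  0.076] [-0.854  0.131 -1.796] basket z [0.002 0.003 1.   ] o [ 0.624 -0.083  0.037]
turn [ 0.02  -0.001 -0.005] shift [ 0.451  0.116 -0.02 ]
turn [ 0.02  -0.001 -0.005] shift [0.075 0.115 0.116]
turn [ 0.02  -0.001 -0.005] shift [-0.301  0.114  0.252]
```

```bash
cat > fit.py <<'E'
from h import *
from scipy.optimize import least_squares
np.set_printoptions(precision=3,suppress=True)
q0=[1.56410,.35933,.01118,-.0003,-1.22408,-.28806];M0=R.from_euler("xyz",[3.14014,-.0001,-.29486]).as_matrix()
C=fk(q0,-1,-1,np.eye(3)).T@M0
D=[(q0,[.196,.6455,.2477]),([.24,.49,.03,-.12,-1.45,1.25],[.5926,-.0044,.1694]),([.26,.433,-.071,-.129,-1.387,1.24],[.555,-.0026,.1637]),
([.506,.373,-.661,.684,-.941,-.937],[.576,-.058,.128]),([.469,.557,-1.014,1.531,-1.219,-1.577],[.597,-.081,.123]),([.432,.652,-1.016,1.665,-1.231,-1.67],[.614,-.065,.076])]
def pos(q,k):
    h,d,L2,L3,e,L,w=k;rz=R.from_euler("z",q[0])
    v=np.array([0,d,h])+R.from_euler("y",q[1]).apply([0,0,L2])
    f=R.from_euler("y",q[1]-q[2]);W=f*R.from_euler("x",-q[3]);v=v+f.apply([L3,0,e])
    V=W*R.from_euler("y",-q[4]);v=v+W.apply([0,w,0])
    return rz.apply(v+V.apply([L,0,0]))
r=least_squares(lambda k:np.ravel([pos(q,k)-p for q,p in D]),[.3,-.19,.4,.4,0,.35,0],x_scale=.1)
K=r.x
lo=np.array([-3.07,-1.43,-1.02,-3.03,-3.05,-3.03]);hi=np.array([3.07,2.12,1.25,1.67,0,3.03])
def ik(p,M,g):
    s=least_squares(lambda q:np.r_[(pos(q,K)-p)*10,R.from_matrix(fk(q,-1,-1,C).T@M).as_rotvec()],g)
    return s.x,np.abs(s.fun).max()
if __name__=="__main__":
    print(K,np.abs(r.fun).max());G=np.load("grasp.npz");g=D[-1][0]
    for A in(-100,-80,-60,-50,-40):
        a=np.radians(A);h=np.array([np.cos(a),np.sin(a),0]);Bf=np.c_[h,np.cross(U,h),U]
        for o in((.6,-.1),(.62,-.08),(.65,-.08),(.62,-.03),(.65,-.03),(.68,-.08)):
            q,e=ik(np.r_[o,0]+Bf@G["tb"],Bf@G["Rbt"],g);print(A,o,q,"e%.3f"%e,"margin %.2f"%np.minimum(q-lo,hi-q).min())
E
python3 fit.py
```

```text
[ 0.192 -0.001  0.608  0.462 -0.001  0.355 -0.189] 0.002524439319994057
-100 (0.6, -0.1) [ 0.55   0.869 -0.491  0.804 -1.365 -1.41 ] e0.000 margin 0.53
-100 (0.62, -0.08) [ 0.562  0.891 -0.422  0.786 -1.4   -1.378] e0.000 margin 0.60
-100 (0.65, -0.08) [ 0.538  0.916 -0.355  0.804 -1.425 -1.343] e0.000 margin 0.67
-100 (0.62, -0.03) [ 0.632  0.912 -0.352  0.716 -1.449 -1.359] e0.000 margin 0.67
-100 (0.65, -0.03) [ 0.605  0.936 -0.287  0.738 -1.474 -1.325] e0.000 margin 0.73
-100 (0.68, -0.08) [ 0.515  0.942 -0.284  0.82  -1.45  -1.306] e0.000 margin 0.74
-80 (0.6, -0.1) [ 0.55   0.772 -0.824  1.206 -1.213 -1.597] e0.000 margin 0.20
-80 (0.62, -0.08) [ 0.571  0.791 -0.761  1.169 -1.229 -1.552] e0.000 margin 0.26
-80 (0.65, -0.08) [ 0.541  0.809 -0.701  1.186 -1.244 -1.512] e0.000 margin 0.32
-80 (0.62, -0.03) [ 0.666  0.81  -0.693  1.061 -1.254 -1.509] e0.000 margin 0.33
-80 (0.65, -0.03) [ 0.632  0.829 -0.636  1.083 -1.27  -1.472] e0.000 margin 0.38
-80 (0.68, -0.08) [ 0.515  0.829 -0.64   1.199 -1.257 -1.47 ] e0.000 margin 0.38
-60 (0.6, -0.1) [ 0.361  0.71  -1.093  1.812 -1.269 -1
[... 713 characters left out ...]
.105  1.941 -1.303 -1.816] e0.000 margin -0.27
-50 (0.65, -0.03) [ 0.374  0.721 -1.05   1.958 -1.292 -1.768] e0.000 margin -0.29
-50 (0.68, -0.08) [ 0.199  0.731 -1.021  2.121 -1.313 -1.736] e0.000 margin -0.45
-40 (0.6, -0.1) [-0.102  0.794 -1.244  2.586 -1.616 -1.827] e0.000 margin -0.92
-40 (0.62, -0.08) [-0.011  0.765 -1.2    2.504 -1.535 -1.817] e0.000 margin -0.83
-40 (0.65, -0.08) [-0.009  0.754 -1.138  2.499 -1.476 -1.774] e0.000 margin -0.83
-40 (0.62, -0.03) [ 0.191  0.736 -1.185  2.318 -1.453 -1.843] e0.000 margin -0.65
-40 (0.65, -0.03) [ 0.174  0.735 -1.126  2.328 -1.416 -1.795] e0.000 margin -0.66
-40 (0.68, -0.08) [-0.006  0.75  -1.077  2.492 -1.423 -1.735] e0.000 margin -0.82
```

```bash
python3 - <<'E'
from fit import *
G=np.load("grasp.npz");g=D[-1][0];tip=np.array([.5807,.2542])
T=arm.camera_model("top");print("case",[plane(T,*c,.035)[:2] for c in((408,139),(408,211),(456,139),(456,211))])
for A in(-78,-74,-70,-66):
    a=np.radians(A);h=np.array([np.cos(a),np.sin(a),0]);Bf=np.c_[h,np.cross(U,h),U]
    for o in((.58,-.12),(.58,-.1),(.6,-.1),(.6,-.12),(.62,-.11)):
        M=Bf@G["Rbt"];p=np.r_[o,0]+Bf@G["tb"];q,e=ik(p,M,g);w=p-.355*M[:,2];ax=np.linalg.norm(tip-w[:2])
        print(A,o,q,"margin %.2f"%np.minimum(q-lo,hi-q).min(),"wrist",w,"tip dist %.3f"%ax)
E
```

```text
case [array([ 0.708, -0.211]), array([ 0.533, -0.204]), array([ 0.706, -0.326]), array([ 0.531, -0.316])]
-78 (0.58, -0.12) [ 0.515  0.747 -0.916  1.3   -1.196 -1.666] margin 0.10 wrist [0.505 0.226 0.161] tip dist 0.080
-78 (0.58, -0.1) [ 0.564  0.754 -0.893  1.245 -1.197 -1.648] margin 0.13 wrist [0.505 0.246 0.161] tip dist 0.076
-78 (0.6, -0.1) [ 0.542  0.764 -0.855  1.257 -1.207 -1.62 ] margin 0.17 wrist [0.525 0.246 0.161] tip dist 0.056
-78 (0.6, -0.12) [ 0.495  0.757 -0.877  1.31  -1.205 -1.637] margin 0.14 wrist [0.525 0.226 0.161] tip dist 0.062
-78 (0.62, -0.11) [ 0.499  0.771 -0.827  1.293 -1.214 -1.6  ] margin 0.19 wrist [0.545 0.236 0.161] tip dist 0.040
-74 (0.58, -0.12) [ 0.487  0.733 -0.974  1.415 -1.197 -1.714] margin 0.05 wrist [0.481 0.22  0.161] tip dist 0.105
-74 (0.58, -0.1) [ 0.541  0.738 -0.953  1.355 -1.194 -1.696] margin 0.07 wrist [0.481 0.24  0.161] tip dist 0.100
-74 (0.6, -0.1) [ 0.518  0.747 -0.915  1.367 -1.202 -1.666] margin 0.11 wrist [0.501 0.24  0.161] tip dist 0.081
-74 (0.6, -0.12) [ 0.467  0.742 -0.935  1.424 -1.204 -1.683] margin 0.08 wrist [0
[... 594 characters left out ...]
dist 0.111
-70 (0.62, -0.11) [ 0.439  0.739 -0.943  1.523 -1.214 -1.69 ] margin 0.08 wrist [0.498 0.223 0.161] tip dist 0.089
-66 (0.58, -0.12) [ 0.402  0.711 -1.078  1.667 -1.234 -1.802] margin -0.06 wrist [0.435 0.203 0.161] tip dist 0.154
-66 (0.58, -0.1) [ 0.465  0.714 -1.06   1.6   -1.22  -1.788] margin -0.04 wrist [0.435 0.223 0.161] tip dist 0.149
-66 (0.6, -0.1) [ 0.444  0.721 -1.023  1.611 -1.223 -1.756] margin -0.00 wrist [0.455 0.223 0.161] tip dist 0.130
-66 (0.6, -0.12) [ 0.383  0.718 -1.04   1.675 -1.235 -1.769] margin -0.02 wrist [0.455 0.203 0.161] tip dist 0.136
-66 (0.62, -0.11) [ 0.396  0.727 -0.994  1.65  -1.23  -1.731] margin 0.02 wrist [0.475 0.213 0.161] tip dist 0.113
```

```bash
sed -i 's/radians(-60)/radians(-70)/;s/\[.621,-.10,z\]/[.60,-.10,z]/;s/(.08,.04,.0)/(.03,.01,.004,0,-.003)/' tgt.py; python3 tgt.py
```

```text
[ 0.432  0.652 -1.016  1.665 -1.231 -1.67 ] [ 0.614 -0.065  0.076] [-0.854  0.131 -1.796] basket z [0.002 0.003 1.   ] o [ 0.624 -0.083  0.037]
turn [-0.085 -0.001  0.033] shift [-0.053  0.264  0.058]
turn [-0.085 -0.001  0.033] shift [-0.241  0.263  0.126]
turn [-0.085 -0.001  0.033] shift [-0.297  0.263  0.146]
turn [-0.085 -0.001  0.033] shift [-0.335  0.263  0.16 ]
turn [-0.085 -0.001  0.033] shift [-0.363  0.263  0.17 ]
```

arm_command --series '[-0.085,0,0.033,-0.05,0.13,0.05,0,-0.085,0,0.033,-0.05,0.26,0.06,0,-0.085,0,0.033,-0.15,0.26,0.09,0,-0.085,0,0.033,-0.24,0.26,0.126,0,-0.085,0,0.033,-0.24,0.26,0.126,0]'

```text
t: 8.0
eef_pos: [0.5923, -0.0808, 0.0473]
ee_rot: [3.136, -1.224, -1.215]
force: [-0.2, -0.9, -1.7]
width: 0.0598
gripper_force: 29.9
```

```bash
python3 tgt.py
```

```text
[ 0.49   0.72  -0.97   1.474 -1.21  -1.694] [ 0.592 -0.081  0.047] [-0.174 -0.934 -1.74 ] basket z [0.001 0.003 1.   ] o [ 0.6   -0.1    0.008]
turn [ 0.    -0.002  0.001] shift [ 0.206 -0.001 -0.075]
turn [ 0.    -0.002  0.001] shift [ 0.018 -0.002 -0.008]
turn [ 0.    -0.002  0.001] shift [-0.038 -0.002  0.013]
turn [ 0.    -0.002  0.001] shift [-0.076 -0.002  0.026]
turn [ 0.    -0.002  0.001] shift [-0.104 -0.002  0.037]
```

arm_command --series '[0,0,0,-0.03,0,0.01,0,0,0,0,-0.06,0,0.02,0,0,0,0,-0.06,0,0.02,0]'

```text
t: 8.38
eef_pos: [0.5924, -0.0802, 0.0416]
ee_rot: [3.14, -1.224, -1.218]
force: [0.3, -0.9, -2.8]
width: 0.06
gripper_force: 29.9
```

arm_command --series '[0,0,0,-0.02,0,0.007,0,0,0,0,-0.02,0,0.007,0]'

```text
t: 8.62
eef_pos: [0.5926, -0.0803, 0.041]
ee_rot: [-3.139, -1.227, -1.222]
force: [-2.1, 1.1, 5.2]
width: 0.0598
gripper_force: 29.9
```

Contact is felt, so the basket is standing on the bench. I open and back out along the tool axis.

arm_command --series '[0,0,0,0,0,0,1,0,0,0,0,0,0,1,0,0,0,0,0,0,1,0,0,0,0,0,0,1,0,0,0,0,0,-0.2,1,0,0,0,0,0,-0.5,1,0,0,0,0,0,-0.8,1,0,0,0,0,0,-0.8,1]'

```text
t: 9.62
eef_pos: [0.5671, -0.0068, 0.0672]
ee_rot: [-3.138, -1.224, -1.22]
force: [-0.4, 0.1, -0.4]
width: 0.0872
gripper_force: 0.0
```

```bash
python3 tgt.py|head -1; python3 - <<'E'
from h import *
f=arm.grab_frame("scene");t=arm.grab_frame("top");cv2.imwrite("pics/tt4.png",t);cv2.imwrite("pics/ss4.png",f)
c=lambda i,x,y:cv2.resize(i[y:y+150,x:x+130],None,fx=3,fy=3)
cv2.imwrite("pics/c4.png",np.hstack([c(f,250,260),c(t,290,120)]))
E
```

```text
[ 0.717  0.695 -0.927  1.226 -1.206 -1.624] [ 0.567 -0.007  0.067] [-0.382  0.095 -0.377] basket z [-0.001  0.001  1.   ] o [ 0.575 -0.026  0.028]
```

View pics/c4.png

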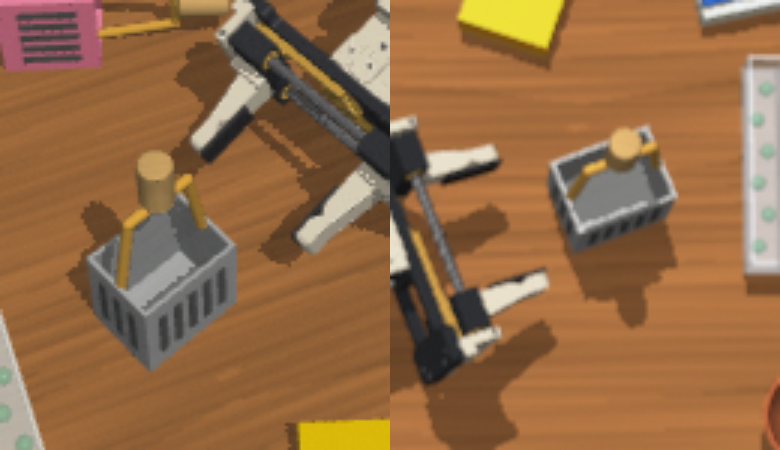

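```bash
python3 - <<'E'
from h import *
np.set_printoptions(precision=4,suppress=True)
T=arm.camera_model("top");S=arm.camera_model("scene")
k,e=tri(ray(T,368,169.3),ray(S,301.7,314));print("knob top",k,e)
c=[plane(T,(u-390)/3+290,v/3+120,.075) for u,v in((553,166),(648,130),(673,193),(578,228))]
print(np.mean(c,0),[np.linalg.norm(c[i]-c[i-1]).round(4) for i in range(4)]);e=c[0]-c[1]+c[3]-c[2];print("edge az",np.degrees(np.arctan2(e[1],e[0])))
s,p,M=now()
yaw=np.radians(20);N=ori(yaw,0);tg=np.array([k[0],k[1],.30]);go(tg,N,p,M)
print("up .1:",M.T@U,"-z world etc"); print(R.from_matrix(M.T@N).magnitude()*57.3)
from fit import ik,lo,hi
q=s["q"]
for P,Y in((tg,20),(np.array([k[0],k[1],.166]),20),(np.array([.612,.261,.23]),12)):
    q,e=ik(P,ori(np.radians(Y),0),q);print(q,e)
E
```

```text
knob top [ 0.5976 -0.0988  0.1738] [np.float64(1.4), np.float64(1.4)]
[ 0.6001 -0.1006  0.075 ] [np.float64(0.0519), np.float64(0.0781), np.float64(0.0527), np.float64(0.0774)]
edge az 109.83488647183734
turn [ 0.604 -0.605 -0.86 ] shift [2.515 0.018 0.1  ]
up .1: [ 0.9405  0.0002 -0.3397] -z world etc
109.18427572421189
[ 0.157  0.218 -0.066 -0.    -1.287  1.763] 5.377920331284258e-12
[ 0.157  0.311 -0.258 -0.    -1.002  1.763] 6.050715484207103e-14
[ 0.694  0.354 -0.038  0.    -1.179  1.086] 4.718447854656915e-15
```

arm_command --series '[0,0,0,0.47,0,-0.17,1,0,0,0,0.94,0,-0.34,1,0,0,0,0.94,0,-0.34,1]'

```text
t: 10.1
eef_pos: [0.5669, -0.0102, 0.1693]
ee_rot: [-3.13, -1.223, -1.233]
force: [0.0, -0.0, -0.9]
width: 0.0871
gripper_force: 0.0
```

arm_command --series '[0,0,0,0.47,0,-0.17,1,0,0,0,0.94,0,-0.34,1,0,0,0,0.94,0,-0.34,1]'

```text
t: 10.48
eef_pos: [0.567, -0.01, 0.2689]
ee_rot: [-3.13, -1.223, -1.233]
force: [-0.1, -0.4, -0.3]
width: 0.0875
gripper_force: 0.0
```

arm_command --series '[0.06,-0.06,-0.086,0.3,0,0.2,1,0.12,-0.12,-0.17,0.63,0.02,0.4,1,0.3,-0.3,-0.43,0.63,0.02,0.78,1,0.3,-0.3,-0.43,0.63,0.02,0.78,1,0.6,-0.6,-0.86,0.63,0.02,0.78,1,0.6,-0.6,-0.86,0.63,0.02,0.78,1,0.6,-0.6,-0.86,0.63,0.02,0.78,1,0.6,-0.6,-0.86,0.63,0.02,0.78,1]'

```text
t: 11.48
eef_pos: [0.5963, -0.1033, 0.2985]
ee_rot: [2.888, -0.337, -0.047]
force: [0.7, -2.1, 0.9]
width: 0.0877
gripper_force: 0.0
```

```bash
cat > k.py <<'E'
from h import *
import sys
np.set_printoptions(precision=3,suppress=True)
s,p,M=now();x,y,z,Y=map(float,sys.argv[1:5]);print(s["t"],s["q"],p,s["ee_rot"]);go(np.array([x,y,z]),ori(np.radians(Y),0),p,M)
E
python3 k.py .599 -.0995 .30 20
```

```text
11.475 [ 0.336  0.03  -0.546  0.493 -0.839  0.839] [ 0.596 -0.103  0.298] [ 2.888 -0.337 -0.047]
turn [ 0.2   -0.179 -0.276] shift [ 0.029 -0.037 -0.016]
```

arm_command --series '[0.2,-0.179,-0.276,0.03,-0.04,0,1,0.2,-0.179,-0.276,0.03,-0.04,0,1,0.2,-0.179,-0.276,0.03,-0.04,0,1,0.2,-0.179,-0.276,0.03,-0.04,0,1,0.2,-0.179,-0.276,0.03,-0.04,0,1]'

```text
t: 12.1
eef_pos: [0.601, -0.1005, 0.2976]
ee_rot: [3.139, -0.001, 0.344]
force: [-0.3, -0.4, 0.0]
width: 0.0877
gripper_force: 0.0
```

```bash
python3 k.py .599 -.0995 .167 20; python3 - <<'E'
from h import *
m=arm.camera_model("wrist");f=arm.grab_frame("wrist")
for p in((.599,-.0995,.177),(.599,-.0995,.139)):cv2.drawMarker(f,tuple(int(i) for i in proj(m,p,True)),(0,0,255),0,14,1);print(proj(m,p,True))
cv2.imwrite("pics/w5.png",f)
E
```

```text
12.1 [ 0.156  0.223 -0.066  0.002 -1.28   1.758] [ 0.601 -0.101  0.298] [ 3.139 -0.001  0.344]
turn [ 0.002 -0.    -0.003] shift [-0.016 -0.02   1.306]
[308.87181646 238.61349384]
[309.11246288 226.77562646]
```

View pics/w5.png

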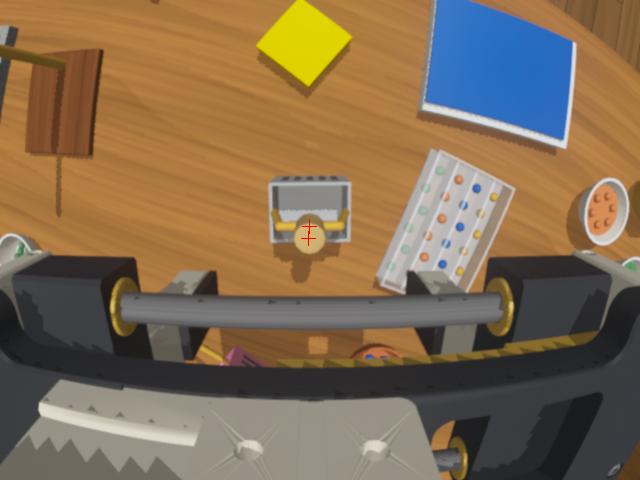

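The knob at (309,235) matches the prediction and the bar is square to the jaws. I descend and grip the knob.

arm_command --series '[0,0,0,-0.01,-0.01,0.5,1,0,0,0,-0.02,-0.02,1,1,0,0,0,-0.02,-0.02,1,1]' --force 30

```text
t: 12.52
eef_pos: [0.5952, -0.098, 0.1964]
ee_rot: [3.14, 0.003, 0.346]
force: [-0.4, 1.0, 0.1]
width: 0.0879
gripper_force: 0.0
```

arm_command --series '[0,0,0,0,0,0.3,1,0,0,0,0,0,0.3,1,0,0,0,0,0,0.3,0,0,0,0,0,0,0.3,0,0,0,0,0,0,0.3,0,0,0,0,0,0,0.3,0,0,0,0,0,0,0.3,0,0,0,0,0,0,0.3,0]'

```text
t: 13.52
eef_pos: [0.5988, -0.0977, 0.1702]
ee_rot: [3.138, -0.005, 0.348]
force: [-0.4, -0.2, 0.7]
width: 0.0331
gripper_force: 0.0
```

arm_command --series '[0,0,0,0,0,0.02,0,0,0,0,0,0,0.02,0,0,0,0,0,0,0.02,0,0,0,0,0,0,0.02,0]'

```text
t: 14.02
eef_pos: [0.5991, -0.0979, 0.1685]
ee_rot: [3.138, -0.005, 0.348]
force: [0.2, -2.7, 2.9]
width: 0.0238
gripper_force: 30.0
```

arm_command --series '[0,0,0,0,0,-0.5,0,0,0,0,0,0,-1,0,0,0,0,0,0,-1,0,0,0,0,0,0,-1,0]'

```text
t: 14.52
eef_pos: [0.5973, -0.0971, 0.267]
ee_rot: [3.14, -0.003, 0.348]
force: [-0.2, -0.9, -2.6]
width: 0.0236
gripper_force: 30.0
```

arm_command --series '[0,0,0,0,0,-0.5,0,0,0,0,0,0,-0.8,0,0,0,0,0,0,-0.8,0]'

```text
t: 14.9
eef_pos: [0.5982, -0.0973, 0.3489]
ee_rot: [3.138, -0.006, 0.348]
force: [0.2, -0.1, -3.1]
width: 0.0233
gripper_force: 30.0
```

```bash
python3 k.py .53 .08 .35 12; python3 - <<'E'
from h import *
f=arm.grab_frame("scene");t=arm.grab_frame("top");cv2.imwrite("pics/tt6.png",t);cv2.imwrite("pics/ss6.png",f)
cv2.imwrite("pics/c6.png",np.hstack([cv2.resize(f[150:400,220:520],None,fx=1.6,fy=1.6),cv2.resize(t[110:235,160:260],None,fx=3.2,fy=3.2)]))
E
```

```text
14.9 [ 0.162  0.195  0.011  0.002 -1.381  1.756] [ 0.598 -0.097  0.349] [ 3.138 -0.006  0.348]
turn [ 0.002 -0.004  0.088] shift [-0.036 -1.899 -0.018]
```

View pics/c6.png

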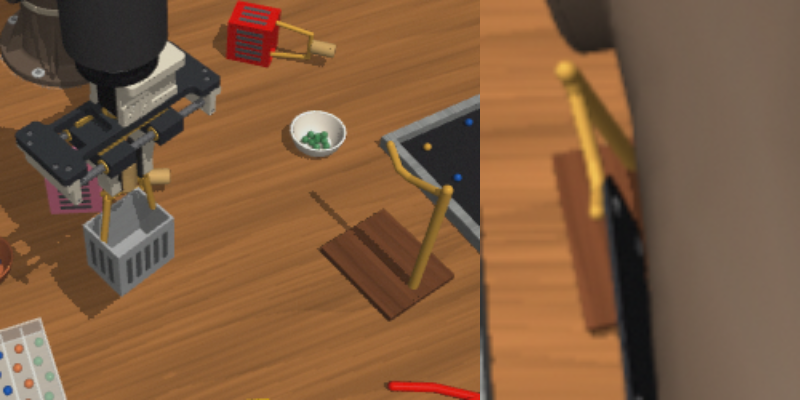

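The basket hangs upright and square in the jaws, and the stand is unchanged. I carry it to a point in front of the hook's tip.

arm_command --series '[0,0,0.04,0,-0.4,0,0,0,0,0.088,0,-0.8,0,0,0,0,0.088,0,-1,0,0,0,0,0.088,0,-1,0,0]'

```text
t: 15.5
eef_pos: [0.5625, -0.0023, 0.3458]
ee_rot: [3.14, -0.002, 0.212]
force: [0.4, -0.0, -3.0]
width: 0.0234
gripper_force: 30.0
```

arm_command --series '[0,0,0,-0.02,-0.4,0,0,0,0,0,-0.04,-0.82,0,0,0,0,0,-0.04,-0.82,0,0]'

```text
t: 15.88
eef_pos: [0.542, 0.0773, 0.3461]
ee_rot: [3.139, -0.003, 0.212]
force: [-0.1, -0.4, -2.3]
width: 0.0234
gripper_force: 30.0
```

arm_command --series '[0,0,0,-0.02,-0.4,0,0,0,0,0,-0.04,-0.82,0,0,0,0,0,-0.04,-0.82,0,0]'

```text
t: 16.25
eef_pos: [0.5213, 0.1563, 0.346]
ee_rot: [3.139, -0.003, 0.212]
force: [-0.3, -1.0, -2.2]
width: 0.0233
gripper_force: 30.0
```

arm_command --series '[0,0,0,-0.02,-0.4,0,0,0,0,0,-0.04,-0.82,0,0,0,0,0,-0.04,-0.82,0,0,0,0,0,-0.04,-0.82,0,0]'

```text
t: 16.75
eef_pos: [0.501, 0.2336, 0.3465]
ee_rot: [3.138, -0.004, 0.21]
force: [0.0, 0.8, -1.5]
width: 0.0231
gripper_force: 30.0
```

```bash
python3 k.py .502 .236 .262 12; python3 - <<'E'
from h import *
T=arm.camera_model("top");m=arm.camera_model("wrist");f=arm.grab_frame("wrist");t=arm.grab_frame("top");s=arm.grab_frame("scene")
for p in((.5795,.253,.21),(.671,.2725,.222),(.610,.259,.19)):cv2.drawMarker(f,tuple(int(i) for i in proj(m,p,True)),(0,0,255),0,14,1);print(proj(m,p,True))
cv2.imwrite("pics/c7.png",np.hstack([f[:300,100:540],cv2.resize(s[130:350,350:570],(300,300))]))
E
```

```text
16.75 [ 0.794  0.106 -0.102  0.005 -1.362  0.985] [0.501 0.234 0.346] [ 3.138 -0.004  0.21 ]
turn [ 0.002 -0.002  0.   ] shift [ 0.012 -0.024  0.845]
[307.30030444 123.65181349]
[307.23981011  -2.20981202]
[308.1367601   86.15611088]
```

View pics/c7.png

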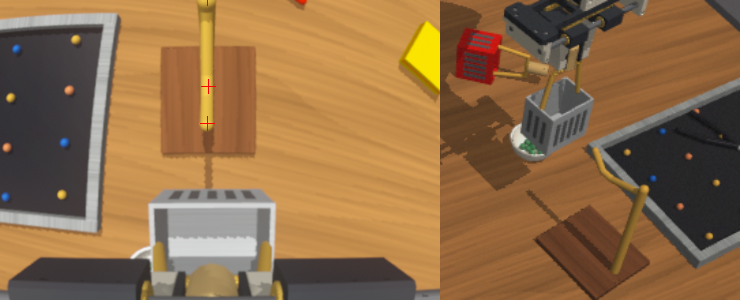

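The hook's tip at (206,127) in the crop sits on the predicted mark and the hook lines up with the basket. I lower to crossing height and slide in over the tip.

arm_command --series '[0,0,0,0.01,-0.02,0.4,0,0,0,0,0.01,-0.02,0.84,0,0,0,0,0.01,-0.02,0.84,0,0,0,0,0.01,-0.02,0.84,0]'

```text
t: 17.4
eef_pos: [0.5028, 0.2366, 0.2652]
ee_rot: [3.139, -0.007, 0.21]
force: [0.1, 0.0, -2.7]
width: 0.0236
gripper_force: 30.0
```

arm_command --series '[0,0,0,0.15,0,0,0,0,0,0,0.3,0,0,0,0,0,0,0.45,0,0,0,0,0,0,0.6,0,0,0,0,0,0,0.6,0,0,0]'

```text
t: 18.02
eef_pos: [0.5616, 0.2493, 0.2629]
ee_rot: [3.139, -0.004, 0.209]
force: [-0.4, 0.7, -3.2]
width: 0.0234
gripper_force: 30.0
```

```bash
python3 k.py .610 .259 .262 12; python3 - <<'E'
from h import *
s=arm.grab_frame("scene");cv2.imwrite("pics/c8.png",cv2.resize(s[130:350,370:570],None,fx=2.5,fy=2.5))
E
```

```text
18.025 [ 0.738  0.249 -0.112  0.005 -1.207  1.04 ] [0.562 0.249 0.263] [ 3.139 -0.004  0.209]
turn [ 0.002 -0.003 -0.   ] shift [0.494 0.006 0.011]
```

View pics/c8.png

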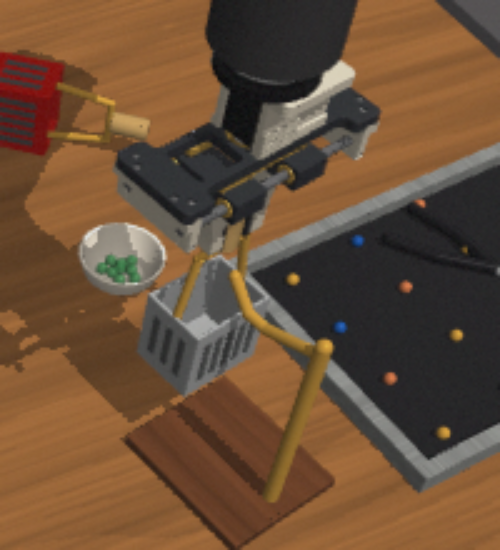

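The tip at (235,275) is between the handle's legs with no contact force, so I continue to the seat.

arm_command --series '[0,0,0,0.15,0,0,0,0,0,0,0.3,0,0,0,0,0,0,0.49,0,0,0,0,0,0,0.49,0,0,0]'

```text
t: 18.58
eef_pos: [0.6098, 0.2596, 0.2631]
ee_rot: [3.139, -0.005, 0.209]
force: [1.2, -0.7, -2.5]
width: 0.0235
gripper_force: 30.0
```

arm_command --series '[0,0,0,0,0,0.1,0,0,0,0,0,0,0.2,0,0,0,0,0,0,0.3,0,0,0,0,0,0,0.3,0]'

```text
t: 19.08
eef_pos: [0.6078, 0.259, 0.2326]
ee_rot: [3.138, -0.003, 0.21]
force: [-0.2, 0.0, -1.3]
width: 0.0237
gripper_force: 30.0
```

arm_command --series '[0,0,0,0,0,0.03,0,0,0,0,0,0,0.04,0,0,0,0,0,0,0.04,0]'

```text
t: 19.45
eef_pos: [0.6086, 0.2594, 0.23]
ee_rot: [3.139, -0.005, 0.21]
force: [0.2, -0.1, -3.3]
width: 0.0236
gripper_force: 30.0
```

arm_command --series '[0,0,0,0,0,0.02,0,0,0,0,0,0,0.02,0]'

```text
t: 19.7
eef_pos: [0.6086, 0.2594, 0.2278]
ee_rot: [3.139, -0.005, 0.21]
force: [-0.4, 0.7, -1.4]
width: 0.023
gripper_force: 30.0
```

arm_command --series '[0,0,0,0,0,0.015,0,0,0,0,0,0,0.015,0]'

```text
t: 19.95
eef_pos: [0.6089, 0.2594, 0.2269]
ee_rot: [3.139, -0.006, 0.21]
force: [0.6, 1.0, 0.2]
width: 0.0233
gripper_force: 30.0
```

arm_command --series '[0,0,0,0,0,0.01,0,0,0,0,0,0,0.01,0]'

```text
t: 20.2
eef_pos: [0.609, 0.2595, 0.2266]
ee_rot: [3.139, -0.007, 0.21]
force: [-0.9, -0.3, 5.9]
width: 0.0232
gripper_force: 30.0
```

The bar is resting on the hook, so I open the jaws gently and check before rising.

arm_command --series '[0,0,0,0,0,-0.005,0.3,0,0,0,0,0,-0.005,0.35,0,0,0,0,0,-0.005,0.45,0,0,0,0,0,-0.005,0.6,0,0,0,0,0,-0.005,0.6,0,0,0,0,0,-0.005,0.6,0,0,0,0,0,-0.005,0.6]'

```text
t: 21.08
eef_pos: [0.6086, 0.2593, 0.2258]
ee_rot: [3.139, -0.005, 0.21]
force: [0.0, 0.5, 0.0]
width: 0.0525
gripper_force: 0.0
```

arm_command --series '[0,0,0,0,0,-0.2,0.6,0,0,0,0,0,-0.5,0.6,0,0,0,0,0,-1,0.6,0,0,0,0,0,-1,0.6,0,0,0,0,0,-1,0.6]'

```text
t: 21.7
eef_pos: [0.6077, 0.2595, 0.3257]
ee_rot: [3.14, -0.005, 0.21]
force: [0.7, 0.6, -0.4]
width: 0.053
gripper_force: 0.0
```

arm_command --series '[0,0,0,-1,0,-0.4,0.6,0,0,0,-1,0,-0.4,0.6,0,0,0,-1,0,-0.4,0.6,0,0,0,-1,0,-0.4,0.6,0,0,0,-1,0,-0.4,0.6,0,0,0,-1,0,-0.4,0.6,0,0,0,-1,0,-0.4,0.6,0,0,0,-1,0,-0.4,0.6]'

```text
t: 22.7
eef_pos: [0.5102, 0.2387, 0.365]
ee_rot: [3.139, -0.005, 0.21]
force: [0.6, 0.0, -0.3]
width: 0.0526
gripper_force: 0.0
```

```bash
python3 - <<'E'
from h import *
s=arm.grab_frame("scene");t=arm.grab_frame("top");a=cv2.imread("pics/scene0.png")
cv2.imwrite("pics/c9.png",np.hstack([s[100:400,180:580],cv2.resize(t[100:320,150:450],(400,300))]))
E
```

```text
(no output)
```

View pics/c9.png

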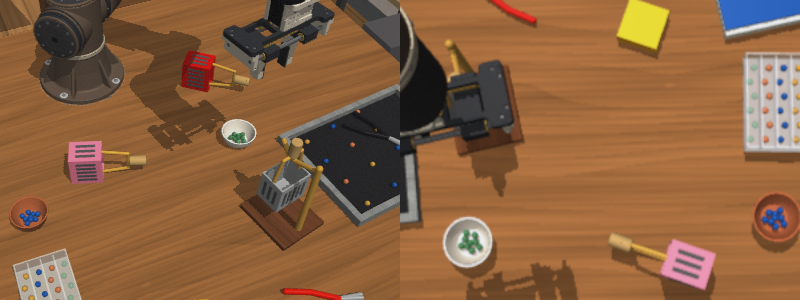

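The basket hangs on the hook at about (285,180) in the left crop, upright and clear of the arm. The bowls, case and notes are in their places.

```bash
python3 -c "
from station import arm
print(arm.job_done())"
```

```text
the job is handed in; nothing more can be done
None
```

I stood the basket upright on the bench and let go of it, then hung it by its handle on the hook. It hung freely and upright in the last pictures, with the bowls, bead case and note block in place, and I handed the job in at about 23 s.

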